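Find the full die case by weight and load it in the press

ROBOT

A 6-joint arm with a two-finger parallel gripper is mounted at the origin on the work surface. World frame = base frame: x ahead of the robot, y to its left, z up, the work surface at z = 0. Lengths are in m, angles in rad, forces in N, time in s.
With the tool pointing down it reaches from about 0.25 to 0.775 m from the base axis. Payload 4 kg.
Tool frame: the origin (TCP) lies on the centre line of the jaws, within the pads' length; the fingertips stand 14 mm ahead of it and the grasp point (between the pads) lies 5 mm behind it (robot.tcp_to_tips is the distance from the TCP to the fingertips, in m); z points along the fingers, y is the line along which they close (so a half turn about z gives the same grasp; the last joint's range is limited). The gripper opens to 94 mm and grips with 3 to 60 N. Pads are 16 mm wide; open, the fingers measure 119 mm over their backs; the gripper's body (75 mm by 177 mm) begins 78 mm behind the grasp point.
Start: joints at [0.998, 0.087, 1.371, -0, 1.684, -0.103], TCP at [0.249, 0.49, 0.22] pointing down, gripper open.
Joint ranges: [-3.1, 3.1], [-0.76, 2.03], [0.27, 2.55], [-1.08, 4.22], [0.17, 2.65], [-2.57, 2.57]. Speed limits (rad/s): [2.79, 2.79, 3.14, 3.14, 3.14, 3.14].

INTERFACE

Orientations are given as [roll, pitch, yaw] about the fixed x, y, z axes, in that order (R = Rz(yaw) Ry(pitch) Rx(roll)).
In Python, from bench import robot gives the robot as it stands.
- The arm moves only by the tool carry_out, never from a script. Its argument "increments" is a list of rows, each a list of 3 entries, a list of its own where there are three numbers: the closure in counts, from 0 (fully open) to 255 (shut), then the shift along the tool's x, y, z in mm, then the turn about the tool's z in degrees. In form: [[fingers, [dx, dy, dz], twist], ...]. A call has 1 to 8 rows; each row shifts and turns the commanded pose from where the row before left it, along the tool's axes as they then stand; what a row does not reach is not made up. A row lasts 1/10 s, in which the tool goes at most 50 mm and 8.59 degrees, less where a joint would pass 70% of its speed; a pose out of reach is approached as far as the arm can. A call with a gripper value outside its range is refused whole. The fingers move at their own pace and stop on an object; the grip force is fixed at half the most. Time passes only in rows, so rows that do not move let the fingers close. It gives the time, the measured TCP pose, the force, the opening and the grip force at its end, in the units of the state.
- robot.get_obs(): the state, without advancing time (a new reading comes with each control period).
- robot.snapshot(name): name is "scene" or "top" or "wrist"; returns the picture (420x560x3 uint8, blue, green, red); there is no depth.
- robot.get_calibration(name): a dict with "vfov" (degrees; the focal length in pixels is half the picture's height over the tangent of half this angle, whatever the lens; pixels are square), "cx", "cy" (the principal point, pixels), "T" (4x4, takes a point from camera to world coordinates). Camera axes: x right, y down, z forward; pixel columns grow to the right and rows downward; lengths in m; the calibration is good to about 2 mm. The wrist camera is an equidistant fisheye: a pixel r from the principal point sees the ray r / f radians off the axis. A picture is of the moment at which its call begins: read the wrist's pose just before it. get_calibration takes no time and is no camera call; for the wrist camera it gives the pose at the moment of the call.
- robot.close_job(): hands the job in; it is judged then, once.
The state is a dict: "time": time; "joint_positions": joint angles; "qvel": joint speeds; "joint_torque": joint torques, N m; "tool_pos": TCP position; "ee_rot": TCP orientation; "wrist_force": force on the tool from outside, world axes, zero at the start; "wrist_torque": the same for the moment, N m; "width": finger opening in m; "finger_force": force on a finger pad.
Only numpy, scipy, OpenCV 4.12 (cv2) and the standard library are available. Lean on these libraries where they do the work, as an engineer would, in place of code of your own. Each camera call takes 0.05 s, during which the arm holds its last target. There are 200 camera calls.

TASK

Only one of the three identical closed die cases holds the complete steel die set, and it is the heaviest: lift them to feel which. Clear the empty reel out of the nest of the bench crimping press into the open scrap box, then set the heaviest case flat down inside the nest's rim (either way round) and let go. Keep the cases upright, put any other case you lifted back where it stood, and leave the bottle, screwdriver and tape roll alone.

Things in the scene. Friction and masses are not known exactly. Their poses are not given: they have to be found in the camera images.
- case_a: closed grey plastic case, one of three alike: 96 mm long (x), 56 wide (y), 50 high, loose. Origin at the centre of its underside, z up. A hidden insert sits in its middle: with the complete die set it weighs 5.2 to 6.2 N in all, with half a set 3.3 to 3.8 N, with a plastic blank about 2.2 N. Which is which changes every time, whatever the name or place
- case_b: closed grey plastic case, one of three alike: 96 mm long (x), 56 wide (y), 50 high, loose. Origin at the centre of its underside, z up. A hidden insert sits in its middle: with the complete die set it weighs 5.2 to 6.2 N in all, with half a set 3.3 to 3.8 N, with a plastic blank about 2.2 N. Which is which changes every time, whatever the name or place
- case_c: closed grey plastic case, one of three alike: 96 mm long (x), 56 wide (y), 50 high, loose. Origin at the centre of its underside, z up. A hidden insert sits in its middle: with the complete die set it weighs 5.2 to 6.2 N in all, with half a set 3.3 to 3.8 N, with a plastic blank about 2.2 N. Which is which changes every time, whatever the name or place
- press: bench crimping press, fixed: aluminium base plate 300 x 130 mm, 12 mm thick, nest near its robot-side end, grey head 99 mm high at its far end. Origin on the plate's underside below the nest's centre; +x points from nest to head. A brass block up to 56 mm above the bench starts at x = 108 mm, the tall head at x = 127 mm
- nest (a point): centre of the nest floor, 12 mm above the bench, axes as the press's. The nest is a rectangular pocket 104 mm (x) by 64 mm (y) inside a dark steel rim 6 mm wide and 8 mm high above the nest floor: a case fits with 4 mm to spare on each side, its length along x, either way round
- reel: empty white plastic wire reel standing upright in the nest: 52 mm diameter flanges 10 mm thick at bottom and top, thinner core of 30 mm diameter, 52 mm high, 80 g, loose. Origin at the centre of its underside, z up along its axis
- scrap_box: open-topped off-white box for scrap, fixed on the bench: outer 150 mm (x) by 130 mm (y) by 55 mm high, walls and floor 4 mm. Origin at the centre of its underside
- bottle: green plastic bottle with a yellow cap, 64 mm diameter, 170 mm high, standing: a bystander. Origin at the centre of its underside
- screwdriver: screwdriver with a black handle lying on the bench: a bystander. Origin at the underside, its length along x
- tape: roll of black tape lying flat, 84 mm diameter, 24 mm high: a bystander. Origin at the centre of its underside

How it is judged:
By the outcome, as a careful person would: the job done as asked, in the order asked, and still so for the second after the job is handed in, with the robot touching nothing.
It also fails if it takes over 72 s, if anything falls off the work surface, if the arm or the gripper's body presses on something with over 40 N, if the wrist force passes 120 N, or if a joint passes its speed limit or range.

## Working session

There is one attempt and no reset: what is moved stays moved. The work goes in short steps, Python scripts to look and compute and a tool call to move; the robot and the scene stay as the last step left them, time stands still between calls to the robot, and variables do not carry over. Pictures are saved under pics/ and viewed, at most 10 in all, crops included, and the job is handed in when it is done.

Besides the shell and the picture viewer there is one more tool, called after ">>>" by a JSON object that holds its "name" and its "arguments". carry_out: Moves the arm, as the interface text tells. Its arguments: {"type":"object","properties":{"increments":{"type":"array","items":{"type":"array"}}},"required":["increments"]}

```bash
mkdir -p pics; ls; python3 - <<'E'
from bench import robot
import cv2,numpy as np
np.set_printoptions(precision=4,suppress=True)
for n in("top","scene"):
    cv2.imwrite(f"pics/{n}0.png",robot.snapshot(n)); c=robot.get_calibration(n); print(n,c)
o=robot.get_obs(); print({k:o[k] for k in("time","tool_pos","ee_rot","wrist_force","width")})
E
```

```text
pics
top {'vfov': 55.07930583198705, 'cx': 277.9152710218634, 'cy': 217.0052777566973, 'T': array([[-0.0017, -0.9963,  0.0858,  0.5403],
       [-1.    ,  0.0021,  0.0041,  0.0225],
       [-0.0043, -0.0858, -0.9963,  0.9721],
       [ 0.    ,  0.    ,  0.    ,  1.    ]])}
scene {'vfov': 47.207639179764016, 'cx': 278.5545565360953, 'cy': 211.2492804714886, 'T': array([[ 0.2607,  0.7506, -0.6072,  1.2991],
       [ 0.9653, -0.1934,  0.1754, -0.1843],
       [ 0.0142, -0.6318, -0.775 ,  0.8988],
       [ 0.    ,  0.    ,  0.    ,  1.    ]])}
{'time': 0.1, 'tool_pos': array([0.2488, 0.49  , 0.2184]), 'ee_rot': array([-3.1397, -0.0002,  2.6718]), 'wrist_force': array([0.3578, 0.3751, 0.5334]), 'width': 0.09397847221903996}
```

View pics/top0.png

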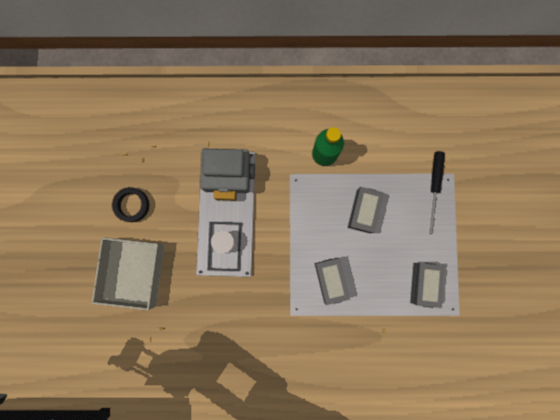

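View pics/scene0.png

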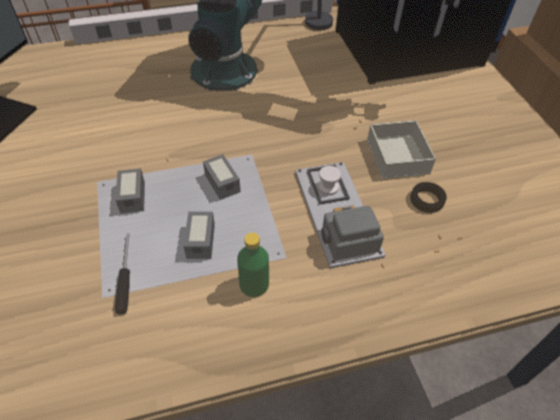

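The top view shows the three cases at about (368,210), (336,281) and (430,285). The reel is in the nest at (222,242), the scrap box is at (130,273), and the press head is at (226,170). The bottle, screwdriver and tape are clear of these. Next I'll measure from this picture.

```bash
cat > h.py <<'E'
import numpy as np,cv2
from bench import robot
np.set_printoptions(precision=4,suppress=True)
def p2w(cal,uv,z,h=420,fish=False):
    f=h/2/np.tan(np.radians(cal["vfov"])/2); d=(np.asarray(uv,float)-[cal["cx"],cal["cy"]])/f
    if fish:
        r=np.linalg.norm(d,axis=-1,keepdims=True); d3=np.concatenate([d*np.sinc(r/np.pi),np.cos(r)],-1)
    else: d3=np.concatenate([d,np.ones(d.shape[:-1]+(1,))],-1)
    T=cal["T"]; w=d3@T[:3,:3].T; return (T[:3,3]+w*((z-T[2,3])/w[...,2:]))
E
python3 - <<'E'
from h import *
im=cv2.imread("pics/top0.png"); c=robot.get_calibration("top")
hsv=cv2.cvtColor(im,cv2.COLOR_BGR2HSV)
for u,v in((368,210),(336,281),(430,285),(222,242),(360,190),(310,230)): print((u,v),im[v,u],hsv[v,u])
for u,v in((368,210),(334,281),(430,285)):
    ref=im[v,u].astype(int); m=(np.abs(im.astype(int)-ref).max(2)<22).astype(np.uint8)
    n,l=cv2.connectedComponents(m); pts=np.argwhere(l==l[v,u])[:,::-1]
    w=p2w(c,pts,0.052)[:,:2].astype(np.float32); r=cv2.minAreaRect(w*1000); print(len(pts),w.mean(0),r)
for k,uv,z in(("press corners",[(200,271),(250,274),(254,153)],.012),("rim corners",[(210,222),(243,222),(241,270),(208,270)],.02),("reel",[(222,242)],.052),
  ("box rim",[(105,239),(163,241),(150,309),(94,303)],.055),("tape",[(130,205)],.02),("bottlecap",[(334,134)],.17)): print(k,p2w(c,uv,z)[:,:2])
cv2.imwrite("pics/crop1.png",cv2.resize(im[130:320,80:470],None,fx=2,fy=2,interpolation=cv2.INTER_CUBIC))
E
```

```text
(368, 210) [144 162 168] [ 23  36 168]
(336, 281) [146 164 169] [ 23  35 169]
(430, 285) [144 161 168] [ 21  36 168]
(222, 242) [172 178 188] [ 11  22 188]
(360, 190) [89 91 93] [15 11 93]
(310, 230) [161 162 167] [  5   9 167]
423 [ 0.6375 -0.1785] ((637.7155151367188, -178.54595947265625), (32.727149963378906, 68.06175231933594), 75.0114974975586)
436 [ 0.4736 -0.0971] ((473.8990478515625, -97.18750762939453), (68.2613296508789, 32.39395523071289), 13.521575927734375)
443 [ 0.4641 -0.318 ] ((464.2664794921875, -317.9776611328125), (32.77751922607422, 68.26162719726562), 83.84426879882812)
press corners [[0.495  0.2111]
 [0.4878 0.0927]
 [0.779  0.0842]]
rim corners [[0.6107 0.1875]
 [0.6105 0.1092]
 [0.4976 0.1133]
 [0.4977 0.1908]]
reel [[0.5625 0.154 ]]
box rim [[0.5698 0.4205]
 [0.565  0.288 ]
 [0.4126 0.3137]
 [0.426  0.4402]]
tape [[0.6517 0.3788]]
bottlecap [[ 0.7786 -0.0886]]
```

View pics/crop1.png

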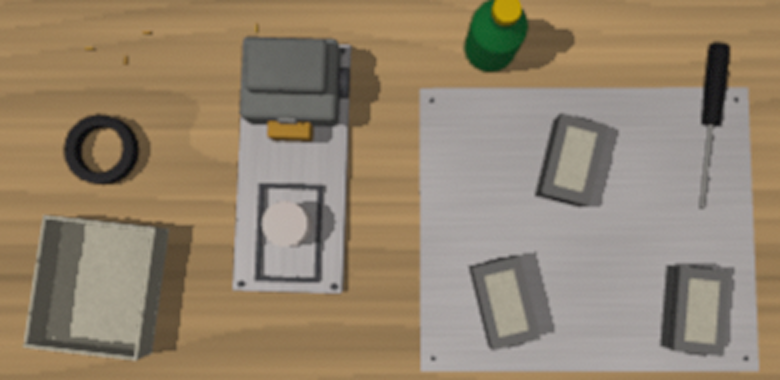

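The crop confirms label centres on all three cases, all with clear finger room. The nest rim corners project to a centre near (0.554, 0.150) with yaw about −1.8°. I'll weigh first, starting with the nearest case, Q.

```bash
cat >> h.py <<'E'
def plan(x,y,z,yaw,start=None):
    o=robot.get_obs(); p,r=(o["tool_pos"],o["ee_rot"]) if start is None else start
    tw=(np.degrees(r[2])-yaw+90)%180-90; a=r[2]-np.radians(tw); d=np.array([x,y,z])-p
    s=np.array([np.cos(a)*d[0]+np.sin(a)*d[1], np.sin(a)*d[0]-np.cos(a)*d[1], -d[2]])*1000
    print("t",round(o["time"],2),"pos",p,"yaw",round(np.degrees(r[2]),2),"| twist",round(tw,2),"then shift",s.round(1),"F",o["wrist_force"],"w",o["width"])
    return p*0+[x,y,z],np.array([np.pi,0,a])
E
python3 - <<'E'
from h import *
plan(.4737,-.0972,.15,13.5)
E
```

```text
t 0.1 pos [0.2488 0.49   0.2184] yaw 153.08 | twist -40.42 then shift [ -81.6 -623.5   68.4] F [0.3578 0.3751 0.5334] w 0.09397847221903996
```

>>> {"name": "carry_out", "arguments": {"increments": [[0,[0,0,0],-8],[0,[0,0,0],-8],[0,[0,0,0],-8],[0,[0,0,0],-8],[0,[0,0,0],-8.4],[0,[-5.4,-41.6,0],0],[0,[-5.4,-41.6,0],0],[0,[-5.4,-41.6,0],0]]}}

```text
time: 0.9
tool_pos: [0.2938, 0.3715, 0.2187]
ee_rot: [-3.141, -0.001, -2.905]
wrist_force: [-0.2, 0.4, -0.2]
width: 0.0938
finger_force: 0.0
```

>>> {"name": "carry_out", "arguments": {"increments": [[0,[-5.4,-41.6,0],0],[0,[-5.4,-41.6,0],0],[0,[-5.4,-41.6,0],0],[0,[-5.4,-41.6,0],0],[0,[-5.4,-41.6,0],0],[0,[-5.4,-41.6,0],0],[0,[-5.4,-41.6,0],0],[0,[-5.4,-41.6,0],0]]}}

```text
time: 1.7
tool_pos: [0.4135, 0.0576, 0.2192]
ee_rot: [3.141, -0.0, -2.906]
wrist_force: [0.7, 0.3, -0.2]
width: 0.0939
finger_force: 0.0
```

>>> {"name": "carry_out", "arguments": {"increments": [[0,[-5.4,-41.6,17],0],[0,[-5.4,-41.6,17],0],[0,[-5.4,-41.6,17],0],[0,[-5.4,-41.6,17],0],[0,[0,0,0],0],[0,[0,0,0],0],[0,[0,0,0],0]]}}

```text
time: 2.4
tool_pos: [0.4732, -0.0967, 0.1518]
ee_rot: [3.141, 0.0, -2.906]
wrist_force: [-0.1, -0.8, -0.4]
width: 0.0938
finger_force: 0.0
```

```bash
python3 - <<'E'
from h import *
plan(.4737,-.0972,.034,13.5)
c=robot.get_calibration("wrist"); im=robot.snapshot("wrist"); cv2.imwrite("pics/w1.png",im); np.save("pics/w1.npy",c)
print(c)
E
```

```text
t 2.4 pos [ 0.4732 -0.0967  0.1518] yaw -166.48 | twist 0.02 then shift [ -0.4  -0.6 117.8] F [-0.0969 -0.7781 -0.4016] w 0.09379671104346983
{'vfov': 65.70646984690485, 'cx': 284.8616514646975, 'cy': 212.10960503370768, 'T': array([[-0.2337,  0.9337,  0.2713,  0.3951],
       [ 0.9723,  0.2243,  0.0657, -0.1145],
       [ 0.0005,  0.2791, -0.9603,  0.3176],
       [ 0.    ,  0.    ,  0.    ,  1.    ]])}
```

View pics/w1.png

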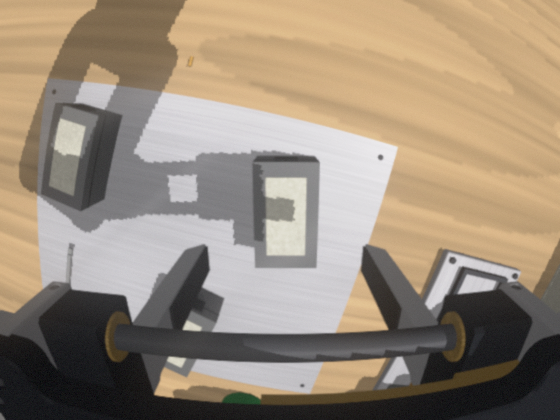

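The wrist view shows case Q straight between the fingers. Its label spans (265,178) to (306,256), and its front faces are square to the jaws.

```bash
python3 - <<'E'
from h import *
c=np.load("pics/w1.npy",allow_pickle=True).item()
for z in(.05,.053):
    w=p2w(c,[(265,178),(306,178),(306,256),(264,255)],z,fish=True); print(z,w[:,:2],w.mean(0), cv2.minAreaRect((w[:,:2]*1000).astype(np.float32)))
w=p2w(c,[(254,157),(319,157),(317,268),(255,268)],.052,fish=True);print(cv2.minAreaRect((w[:,:2]*1000).astype(np.float32)))
E
```

```text
0.05 [[ 0.4458 -0.1193]
 [ 0.4378 -0.086 ]
 [ 0.5063 -0.0681]
 [ 0.5141 -0.105 ]] [ 0.476  -0.0946  0.05  ] ((475.5985107421875, -93.93612670898438), (70.7236328125, 37.74890899658203), 12.004704475402832)
0.053 [[ 0.4452 -0.1192]
 [ 0.4373 -0.0863]
 [ 0.505  -0.0686]
 [ 0.5128 -0.1051]] [ 0.4751 -0.0948  0.053 ] ((474.6965637207031, -94.16688537597656), (69.93085479736328, 37.32576370239258), 12.004704475402832)
((472.69482421875, -94.62776184082031), (99.97108459472656, 56.277584075927734), 13.475733757019043)
```

>>> {"name": "carry_out", "arguments": {"increments": [[0,[0,0,20],0],[0,[0,0,20],0],[0,[0,0,20],0],[0,[0,0,20],0],[0,[0,0,20],0],[0,[0,0,12],0],[0,[0,0,6],0],[0,[0,0,0],0]]}}

```text
time: 3.25
tool_pos: [0.4731, -0.0969, 0.0334]
ee_rot: [3.141, -0.0, -2.905]
wrist_force: [0.7, 0.0, -0.0]
width: 0.0936
finger_force: 0.0
```

>>> {"name": "carry_out", "arguments": {"increments": [[255,[0,0,0],0],[255,[0,0,0],0],[255,[0,0,0],0],[255,[0,0,0],0],[255,[0,0,0],0],[255,[0,0,0],0]]}}

```text
time: 3.85
tool_pos: [0.4733, -0.097, 0.0337]
ee_rot: [3.14, 0.0, -2.906]
wrist_force: [-0.7, 2.8, 2.1]
width: 0.0562
finger_force: 30.0
```

>>> {"name": "carry_out", "arguments": {"increments": [[255,[0,0,-5],0],[255,[0,0,-10],0],[255,[0,0,-15],0],[255,[0,0,-10],0],[255,[0,0,0],0],[255,[0,0,0],0],[255,[0,0,0],0],[255,[0,0,0],0]]}}

```text
time: 4.65
tool_pos: [0.4727, -0.0973, 0.0726]
ee_rot: [3.141, -0.001, -2.906]
wrist_force: [0.3, -0.0, -3.7]
width: 0.0559
finger_force: 30.0
```

>>> {"name": "carry_out", "arguments": {"increments": [[255,[0,0,0],0]]}}

```text
time: 4.75
tool_pos: [0.4728, -0.0973, 0.0728]
ee_rot: [3.141, -0.001, -2.906]
wrist_force: [0.2, 1.0, -3.5]
width: 0.0558
finger_force: 30.0
```

>>> {"name": "carry_out", "arguments": {"increments": [[255,[0,0,0],0]]}}

```text
time: 4.85
tool_pos: [0.4731, -0.0974, 0.0731]
ee_rot: [3.141, -0.001, -2.906]
wrist_force: [-0.2, 1.2, -3.4]
width: 0.0561
finger_force: 30.0
```

>>> {"name": "carry_out", "arguments": {"increments": [[255,[0,0,0],0]]}}

```text
time: 4.95
tool_pos: [0.4732, -0.0974, 0.0733]
ee_rot: [3.141, -0.0, -2.906]
wrist_force: [-0.2, -0.3, -3.6]
width: 0.0558
finger_force: 30.0
```

About 3.5 N, so Q holds half a set. I'll put it back and go on to P.

>>> {"name": "carry_out", "arguments": {"increments": [[255,[0,0,15],0],[255,[0,0,13],0],[255,[0,0,7],0],[255,[0,0,4.5],0],[255,[0,0,0],0],[0,[0,0,0],0],[0,[0,0,0],0],[0,[0,0,0],0]]}}

```text
time: 5.75
tool_pos: [0.474, -0.0977, 0.0348]
ee_rot: [-3.141, 0.002, -2.906]
wrist_force: [-0.3, -0.3, -0.5]
width: 0.0764
finger_force: 0.0
```

>>> {"name": "carry_out", "arguments": {"increments": [[0,[0,0,0],0],[0,[0,0,0],0],[0,[0,0,-20],0],[0,[0,0,-30],0],[0,[0,0,-40],0],[0,[0,0,-30],0],[0,[0,0,0],0]]}}

```text
time: 6.45
tool_pos: [0.4763, -0.0985, 0.1596]
ee_rot: [-3.136, 0.009, -2.906]
wrist_force: [0.3, 0.2, -0.0]
width: 0.0938
finger_force: 0.0
```

```bash
python3 - <<'E'
from h import *
plan(.6377,-.1785,.153,-15)
E
```

```text
t 6.45 pos [ 0.4763 -0.0985  0.1596] yaw -166.51 | twist 28.49 then shift [-176.6  -35.5    6.6] F [ 0.2738  0.1804 -0.0309] w 0.09375644741356064
```

>>> {"name": "carry_out", "arguments": {"increments": [[0,[0,0,0],7.1],[0,[0,0,0],7.1],[0,[0,0,0],7.1],[0,[0,0,0],7.2],[0,[-44,-9,0],0],[0,[-44,-9,0],0],[0,[-44,-9,0],0],[0,[-44.5,-8.5,6],0]]}}

```text
time: 7.25
tool_pos: [0.6359, -0.1783, 0.1472]
ee_rot: [3.142, -0.0, 2.879]
wrist_force: [0.1, 0.3, 1.1]
width: 0.0938
finger_force: 0.0
```

>>> {"name": "carry_out", "arguments": {"increments": [[0,[0,0,0],0],[0,[0,0,0],0],[0,[0,0,0],0]]}}

```text
time: 7.55
tool_pos: [0.6336, -0.1769, 0.1478]
ee_rot: [3.141, -0.001, 2.88]
wrist_force: [0.3, 0.4, 0.7]
width: 0.0939
finger_force: 0.0
```

```bash
python3 - <<'E'
from h import *
plan(.6377,-.1785,.034,-15)
c=robot.get_calibration("wrist"); im=robot.snapshot("wrist"); cv2.imwrite("pics/w2.png",im)
m=(np.abs(cv2.cvtColor(im,cv2.COLOR_BGR2HSV).astype(int)-[25,45,185])<[12,30,60]).all(2).astype(np.uint8)
for i,s in enumerate(cv2.connectedComponentsWithStats(m)[2]):
    if 1500<s[4]<6000 : print(s)
g=[(265,178),(306,178),(306,256),(264,255)]
w=p2w(c,g,.052,fish=True); print("if same place as Q",w.mean(0)); np.save("pics/w2.npy",c)
E
```

```text
t 7.55 pos [ 0.6336 -0.1769  0.1478] yaw 165.0 | twist -0.0 then shift [ -4.4  -0.5 113.8] F [0.3291 0.3728 0.6687] w 0.09387435480835414
[ 300    0   68   55 2158]
[ 265  182   42   80 3078]
if same place as Q [ 0.6346 -0.1752  0.052 ]
```

View pics/w2.png

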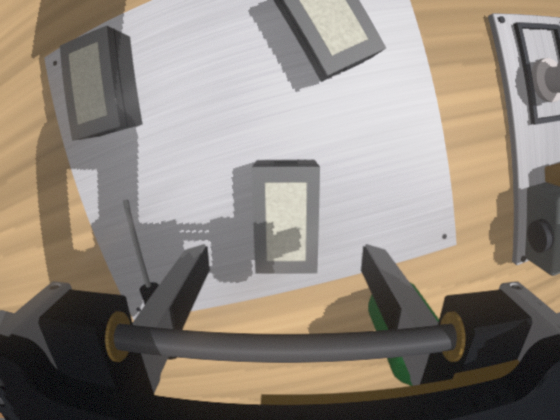

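The wrist view shows case P square between the fingers, its label blob about (286,222). The bottle is well behind the right finger, and the screwdriver is far left. P needs about 4 mm forward, then down.

>>> {"name": "carry_out", "arguments": {"increments": [[0,[-4,-0.5,20],0],[0,[0,0,20],0],[0,[0,0,20],0],[0,[0,0,20],0],[0,[0,0,16],0],[0,[0,0,12],0],[0,[0,0,6],0],[0,[0,0,0],0]]}}

```text
time: 8.4
tool_pos: [0.6378, -0.1788, 0.0335]
ee_rot: [3.141, -0.001, 2.88]
wrist_force: [-0.2, -0.0, 0.2]
width: 0.0943
finger_force: 0.0
```

>>> {"name": "carry_out", "arguments": {"increments": [[255,[0,0,0],0],[255,[0,0,0],0],[255,[0,0,0],0],[255,[0,0,0],0],[255,[0,0,0],0],[255,[0,0,0],0]]}}

```text
time: 9.0
tool_pos: [0.6387, -0.1784, 0.0343]
ee_rot: [3.14, 0.001, 2.88]
wrist_force: [0.4, 1.9, 0.7]
width: 0.0558
finger_force: 30.0
```

>>> {"name": "carry_out", "arguments": {"increments": [[255,[0,0,-5],0],[255,[0,0,-10],0],[255,[0,0,-15],0],[255,[0,0,-10],0],[255,[0,0,0],0],[255,[0,0,0],0],[255,[0,0,0],0],[255,[0,0,0],0]]}}

```text
time: 9.8
tool_pos: [0.6377, -0.1788, 0.073]
ee_rot: [3.141, -0.002, 2.879]
wrist_force: [-0.5, -0.3, -5.6]
width: 0.0558
finger_force: 30.0
```

>>> {"name": "carry_out", "arguments": {"increments": [[255,[0,0,0],0]]}}

```text
time: 9.9
tool_pos: [0.6379, -0.1789, 0.0732]
ee_rot: [3.141, -0.001, 2.88]
wrist_force: [-0.5, -0.5, -5.2]
width: 0.0558
finger_force: 30.0
```

>>> {"name": "carry_out", "arguments": {"increments": [[255,[0,0,0],0]]}}

```text
time: 10.0
tool_pos: [0.6381, -0.1789, 0.0735]
ee_rot: [3.141, -0.001, 2.879]
wrist_force: [0.6, 0.1, -5.4]
width: 0.0562
finger_force: 30.0
```

5.4 N, so P holds the complete set. I'll put it down and clear the reel.

>>> {"name": "carry_out", "arguments": {"increments": [[255,[0,0,15],0],[255,[0,0,13],0],[255,[0,0,7],0],[255,[0,0,4.5],0],[255,[0,0,0],0],[0,[0,0,0],0],[0,[0,0,0],0],[0,[0,0,0],0]]}}

```text
time: 10.8
tool_pos: [0.6393, -0.1794, 0.0358]
ee_rot: [-3.141, 0.003, 2.879]
wrist_force: [-0.8, 0.0, 0.6]
width: 0.0766
finger_force: 0.0
```

>>> {"name": "carry_out", "arguments": {"increments": [[0,[0,0,0],0],[0,[0,0,0],0],[0,[0,0,-20],0],[0,[0,0,-40],0],[0,[0,0,-50],0],[0,[0,0,-50],0],[0,[0,0,0],0],[0,[0,0,0],0]]}}

```text
time: 11.6
tool_pos: [0.6393, -0.1794, 0.1972]
ee_rot: [-3.141, 0.005, 2.88]
wrist_force: [-0.9, -0.2, 0.1]
width: 0.0939
finger_force: 0.0
```

```bash
python3 - <<'E'
from h import *
plan(.554,.152,.18,-1.8)
E
```

```text
t 11.6 pos [ 0.6393 -0.1794  0.1972] yaw 164.99 | twist -13.21 then shift [ 95.6 328.5  17.2] F [-0.8902 -0.2073  0.1402] w 0.09390104091567306
```

>>> {"name": "carry_out", "arguments": {"increments": [[0,[0,0,0],-6.6],[0,[0,0,0],-6.6],[0,[12,41,0],0],[0,[12,41,0],0],[0,[12,41,0],0],[0,[12,41,0],0],[0,[12,41,0],0],[0,[12,41,0],0]]}}

```text
time: 12.4
tool_pos: [0.5722, 0.0706, 0.1915]
ee_rot: [-3.141, -0.005, 3.11]
wrist_force: [0.0, 0.2, 1.4]
width: 0.0941
finger_force: 0.0
```

>>> {"name": "carry_out", "arguments": {"increments": [[0,[12,41,8],0],[0,[12,41,9],0],[0,[0,0,0],0],[0,[0,0,0],0],[0,[0,0,0],0]]}}

```text
time: 12.9
tool_pos: [0.5526, 0.1508, 0.1763]
ee_rot: [-3.141, -0.002, 3.109]
wrist_force: [0.3, -0.0, 0.8]
width: 0.0941
finger_force: 0.0
```

```bash
python3 - <<'E'
from h import *
plan(.5625,.154,.052,-1.8)
c=robot.get_calibration("wrist"); im=robot.snapshot("wrist"); cv2.imwrite("pics/w3.png",im)
np.save("pics/w3.npy",c)
E
```

```text
t 12.9 pos [0.5526 0.1508 0.1763] yaw 178.13 | twist -0.07 then shift [ -9.8   3.5 124.3] F [ 0.2622 -0.0182  0.8331] w 0.09407254710660164
```

View pics/w3.png

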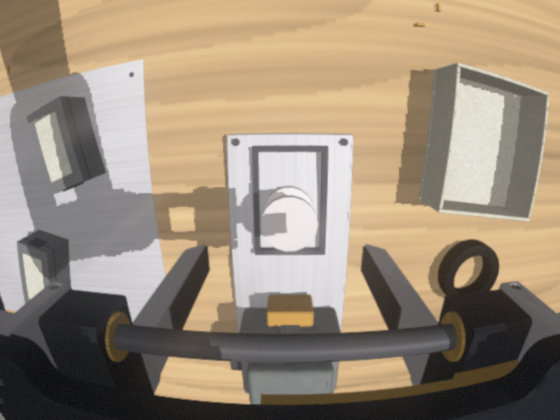

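The wrist view shows the nest rim, outer corners about (251,146), (327,146), (327,255), (251,255). The reel top is near (290,222), and the box rim is at the right from (459,66) to (529,219).

```bash
python3 - <<'E'
from h import *
c=np.load("pics/w3.npy",allow_pickle=True).item()
im=cv2.imread("pics/w3.png"); g=cv2.cvtColor(im,cv2.COLOR_BGR2GRAY)
# subpixel rim edges: outer dark/bright transitions along scan lines
def edge(line,z=None): return None
rows=[165,180,235]; cols=[265,310]
for v in rows:
    d=np.diff(cv2.GaussianBlur(g,(3,3),0)[v].astype(int)); print("row",v,[(u,d[u]) for u in range(235,345) if abs(d[u])>12])
for u in cols:
    d=np.diff(cv2.GaussianBlur(g,(3,3),0)[:,u].astype(int)); print("col",u,[(v,d[v]) for v in range(138,265) if abs(d[v])>12])
print("rim",p2w(c,[(251,146),(327,146),(327,255),(251,255)],.02,fish=True)[:,:2])
print("reel",p2w(c,[(290,222),(261,222),(318,222),(290,250)],.064,fish=True)[:,:2])
print("box",p2w(c,[(459,66),(547,93),(529,219),(440,211)],.055,fish=True)[:,:2])
E
```

```text
row 165 [(248, np.int64(-25)), (249, np.int64(-27)), (250, np.int64(-21)), (251, np.int64(-17)), (256, np.int64(15)), (257, np.int64(36)), (258, np.int64(40)), (259, np.int64(22)), (314, np.int64(-16)), (315, np.int64(-32)), (316, np.int64(-28)), (320, np.int64(-15)), (326, np.int64(31)), (327, np.int64(42)), (328, np.int64(29))]
row 180 [(248, np.int64(-14)), (249, np.int64(-27)), (250, np.int64(-28)), (251, np.int64(-23)), (252, np.int64(-17)), (257, np.int64(31)), (258, np.int64(42)), (259, np.int64(29)), (315, np.int64(-22)), (316, np.int64(-32)), (317, np.int64(-22)), (320, np.int64(-16)), (325, np.int64(15)), (326, np.int64(40)), (327, np.int64(45)), (328, np.int64(21))]
row 235 [(235, np.int64(15)), (236, np.int64(27)), (237, np.int64(23)), (250, np.int64(-23)), (251, np.int64(-31)), (252, np.int64(-25)), (253, np.int64(-23)), (254, np.int64(-17)), (258, np.int64(23)), (259, np.int64(36)), (260, np.int64(29)), (314, np.int64(-24)), (315, np.int64(-27)), (316, np.int64(-16)), (324, np.int64(33)), (325, np.int64(41)), (326, np.int64(21))]
col 265 [(143, np.int64(-13)), (144, np.
[... 359 characters left out ...]
36, np.int64(20)), (245, np.int64(-22)), (246, np.int64(-43)), (247, np.int64(-42)), (248, np.int64(-16)), (253, np.int64(29)), (254, np.int64(41)), (255, np.int64(26))]
col 310 [(143, np.int64(-18)), (144, np.int64(-41)), (145, np.int64(-40)), (146, np.int64(-18)), (150, np.int64(28)), (151, np.int64(42)), (152, np.int64(30)), (245, np.int64(-22)), (246, np.int64(-40)), (247, np.int64(-35)), (248, np.int64(-13)), (253, np.int64(28)), (254, np.int64(39)), (255, np.int64(25))]
rim [[0.4963 0.1203]
 [0.4986 0.1956]
 [0.6154 0.1957]
 [0.6126 0.1134]]
reel [[0.5622 0.1564]
 [0.5614 0.1303]
 [0.5631 0.1816]
 [0.5895 0.1556]]
box [[0.4155 0.3231]
 [0.4277 0.4466]
 [0.5728 0.4324]
 [0.5593 0.3062]]
```

>>> {"name": "carry_out", "arguments": {"increments": [[0,[-9.5,4.5,20],0],[0,[0,0,20],0],[0,[0,0,20],0],[0,[0,0,20],0],[0,[0,0,20],0],[0,[0,0,16],0],[0,[0,0,8],0],[0,[0,0,0],0]]}}

```text
time: 13.75
tool_pos: [0.5618, 0.1548, 0.0521]
ee_rot: [-3.141, -0.003, 3.108]
wrist_force: [-0.5, 0.7, -0.6]
width: 0.0938
finger_force: 0.0
```

>>> {"name": "carry_out", "arguments": {"increments": [[255,[0,0,0],0],[255,[0,0,0],0],[255,[0,0,0],0],[255,[0,0,0],0],[255,[0,0,0],0],[255,[0,0,0],0]]}}

```text
time: 14.35
tool_pos: [0.5625, 0.156, 0.0538]
ee_rot: [-3.141, 0.0, 3.11]
wrist_force: [-0.9, -0.1, 1.7]
width: 0.0508
finger_force: 30.0
```

>>> {"name": "carry_out", "arguments": {"increments": [[255,[0,0,-10],0],[255,[0,0,-20],0],[255,[0,0,-25],0],[255,[0,0,-25],0],[255,[0,0,0],0],[255,[0,0,0],0]]}}

```text
time: 14.95
tool_pos: [0.5625, 0.1562, 0.1338]
ee_rot: [3.141, 0.001, 3.11]
wrist_force: [-0.6, -0.4, -1.0]
width: 0.0506
finger_force: 30.0
```

```bash
python3 - <<'E'
from h import *
plan(.494,.371,.13,-6)
cv2.imwrite("pics/w4.png",robot.snapshot("wrist"))
E
```

```text
t 14.95 pos [0.5625 0.1562 0.1338] yaw 178.19 | twist 4.19 then shift [ 90.6 206.5   3.8] F [-0.6452 -0.3986 -1.0046] w 0.05060654040687157
```

View pics/w4.png

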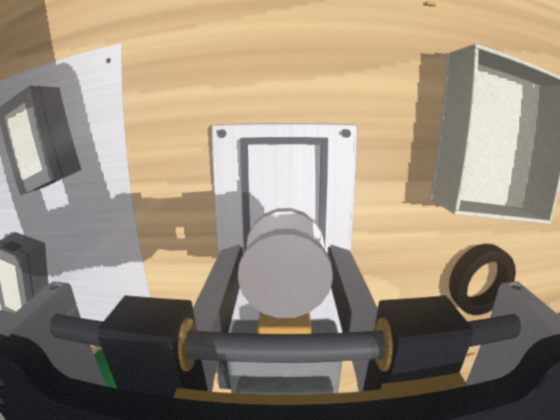

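The reel is held upright between the pads, around (286,270), clear of the nest. Now I'll move it over the box and lower it.

>>> {"name": "carry_out", "arguments": {"increments": [[255,[0,0,0],4.2],[255,[18,41,0],0],[255,[18,41,0],0],[255,[18,41,0],0],[255,[18,41,0],0],[255,[18,42,0],0],[255,[0,0,0],0],[255,[0,0,0],0]]}}

```text
time: 15.8
tool_pos: [0.493, 0.3706, 0.1311]
ee_rot: [-3.139, -0.003, 3.039]
wrist_force: [0.2, 0.3, -0.9]
width: 0.0507
finger_force: 30.0
```

>>> {"name": "carry_out", "arguments": {"increments": [[255,[0,0,20],0],[255,[0,0,20],0],[255,[0,0,20],0],[255,[0,0,15],0],[255,[0,0,7],0],[255,[0,0,3],0],[255,[0,0,0],0]]}}

```text
time: 16.5
tool_pos: [0.4948, 0.3701, 0.0486]
ee_rot: [3.141, 0.0, 3.036]
wrist_force: [-0.1, 0.3, -0.6]
width: 0.0509
finger_force: 30.0
```

>>> {"name": "carry_out", "arguments": {"increments": [[80,[0,0,0],0],[80,[0,0,0],0],[80,[0,0,0],0],[80,[0,0,0],0],[80,[0,0,-20],0],[80,[0,0,-40],0],[0,[0,0,-40],0],[0,[0,0,-40],0]]}}

```text
time: 17.3
tool_pos: [0.4942, 0.3703, 0.19]
ee_rot: [-3.142, -0.0, 3.037]
wrist_force: [0.7, 0.1, -0.4]
width: 0.0772
finger_force: 0.0
```

```bash
python3 - <<'E'
from h import *
plan(.554,.153,.18,-1.8)
cv2.imwrite("pics/t5.png",cv2.resize(robot.snapshot("top")[130:320,80:470],None,fx=2,fy=2))
E
```

```text
t 17.3 pos [0.4942 0.3703 0.19  ] yaw 173.99 | twist -4.21 then shift [ -66.6 -215.3   10. ] F [ 0.6516  0.1034 -0.3665] w 0.07716516155436569
```

View pics/t5.png

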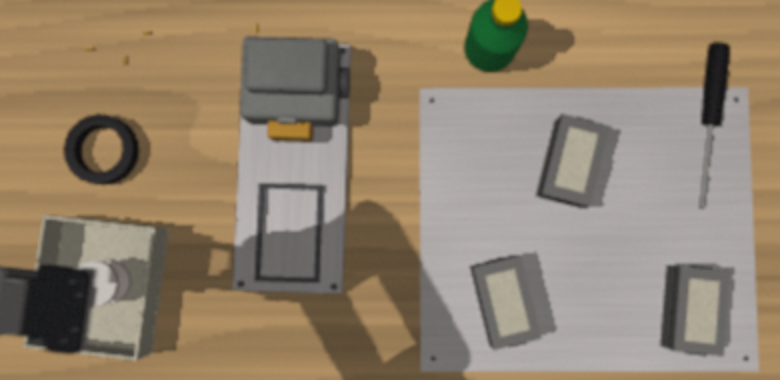

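The top view shows the reel inside the box at about (98,283) in the crop. The nest is empty, and all cases stand where they were. Next I'll refine the nest centre from the two stored pictures and plan the move back to P.

```bash
python3 - <<'E'
from h import *
c=np.load("pics/w3.npy",allow_pickle=True).item()
P=lambda pts,z=.02:p2w(c,pts,z,fish=True)[:,:2]
L,R,N,F=P([(250.3,165),(250.8,180),(252.3,235)]),P([(327.5,165),(327.1,180),(325.2,235)]),P([(265,145.2),(310,145.1)]),P([(265,254.5),(310,254.4)])
print("wrist L",L,"R",R,"N",N,"F",F)
im=cv2.imread("pics/top0.png"); g=cv2.cvtColor(im,cv2.COLOR_BGR2GRAY).astype(float); ct=robot.get_calibration("top")
def prof(a,lo,hi): return [(i,int(a[i])) for i in range(lo,hi)]
print("row258",prof(g[258],204,216),prof(g[258],235,250)); print("row230",prof(g[230],204,216),prof(g[230],235,250))
print("col218",prof(g[:,218],216,230),prof(g[:,218],262,276))
print("col236",prof(g[:,236],216,230),prof(g[:,236],262,276))
plan(.638,-.179,.16,-15)
E
```

```text
wrist L [[0.5154 0.1186]
 [0.5307 0.1183]
 [0.5896 0.1163]] R [[0.5178 0.1959]
 [0.5331 0.1954]
 [0.5921 0.1935]] N [[0.4961 0.1342]
 [0.4974 0.1787]] F [[0.6124 0.1286]
 [0.6139 0.1772]]
row258 [(204, 172), (205, 172), (206, 174), (207, 138), (208, 85), (209, 61), (210, 65), (211, 94), (212, 149), (213, 175), (214, 173), (215, 172)] [(235, 170), (236, 170), (237, 127), (238, 71), (239, 61), (240, 92), (241, 149), (242, 173), (243, 170), (244, 169), (245, 170), (246, 170), (247, 168), (248, 166), (249, 167)]
row230 [(204, 170), (205, 169), (206, 170), (207, 170), (208, 146), (209, 97), (210, 69), (211, 63), (212, 81), (213, 102), (214, 148), (215, 170)] [(235, 141), (236, 142), (237, 141), (238, 107), (239, 69), (240, 60), (241, 88), (242, 143), (243, 166), (244, 165), (245, 165), (246, 165), (247, 166), (248, 165), (249, 164)]
col218 [(216, 166), (217, 166), (218, 167), (219, 168), (220, 169), (221, 138), (222, 80), (223, 69), (224, 133), (225, 169), (226, 172), (227, 170), (228, 172), (229, 170)] [(262, 175), (263, 173), (264, 173), (265, 174), (266, 174), (267, 158), (268, 112), (269, 72), (270, 102), (271, 149), (272, 173), (273, 174), (274, 173), (275, 152)]
col236 [(216, 166), (217, 167), (218, 167), (219, 167), (220, 167), (221, 157), (222, 114), (223, 70), (224, 92), (225, 143), (226, 169), (227, 170), (228, 171), (229, 170)] [(262, 157), (263, 156), (264, 156), (265, 156), (266, 156), (267, 155), (268, 123), (269, 70), (270, 73), (271, 134), (272, 167), (273, 168), (274, 168), (275, 162)]
t 17.35 pos [0.4971 0.3721 0.1992] yaw 173.99 | twist 8.99 then shift [-278.7 -495.9   39.2] F [1.3025 1.4092 4.5153] w 0.08076918928302936
```

>>> {"name": "carry_out", "arguments": {"increments": [[0,[0,0,0],4.5],[0,[0,0,0],4.5],[0,[-23.2,-41.3,0],0],[0,[-23.2,-41.3,0],0],[0,[-23.2,-41.3,0],0],[0,[-23.2,-41.3,0],0],[0,[-23.2,-41.3,0],0],[0,[-23.2,-41.3,0],0]]}}

```text
time: 18.15
tool_pos: [0.5649, 0.0932, 0.1887]
ee_rot: [3.141, 0.001, 2.88]
wrist_force: [0.3, -0.0, 0.3]
width: 0.0939
finger_force: 0.0
```

>>> {"name": "carry_out", "arguments": {"increments": [[0,[-23.2,-41.3,0],0],[0,[-23.2,-41.3,0],0],[0,[-23.2,-41.3,0],0],[0,[-23.2,-41.3,13],0],[0,[-23.2,-41.3,13],0],[0,[-23.2,-41.3,13],0],[0,[0,0,0],0],[0,[0,0,0],0]]}}

```text
time: 18.95
tool_pos: [0.6345, -0.1813, 0.1482]
ee_rot: [3.141, -0.002, 2.877]
wrist_force: [0.5, 0.1, -0.2]
width: 0.0938
finger_force: 0.0
```

>>> {"name": "carry_out", "arguments": {"increments": [[0,[0,0,0],0],[0,[0,0,0],0]]}}

```text
time: 19.15
tool_pos: [0.6353, -0.1789, 0.1507]
ee_rot: [3.141, 0.002, 2.882]
wrist_force: [0.0, 0.0, 0.1]
width: 0.0937
finger_force: 0.0
```

```bash
cat >> h.py <<'E'
def label(z=.052):
    plan(.638,-.179,.034,-15)
    c=robot.get_calibration("wrist"); im=robot.snapshot("wrist")
    m=(np.abs(cv2.cvtColor(im,cv2.COLOR_BGR2HSV).astype(int)-[25,45,185])<[12,30,60]).all(2).astype(np.uint8)
    _,l,st,_=cv2.connectedComponentsWithStats(m)
    for i,s in enumerate(st):
        if 1500<s[4]<9000:
            b=cv2.boxPoints(cv2.minAreaRect(np.argwhere(l==i)[:,::-1].astype(np.float32))); w=p2w(c,b,z,fish=True)
            print(s, "centre",w.mean(0), cv2.minAreaRect((w[:,:2]*1000).astype(np.float32)))
    return im
E
python3 - <<'E'
from h import *
cv2.imwrite("pics/w6.png",label())
E
```

```text
t 19.15 pos [ 0.6353 -0.1789  0.1507] yaw 165.1 | twist 0.1 then shift [ -2.7   0.6 116.7] F [0.0187 0.0228 0.0691] w 0.09373838814309005
[ 303    0   66   53 2041] centre [ 0.4836 -0.0939  0.052 ] ((483.32379150390625, -93.8912124633789), (59.90254211425781, 34.69386672973633), 13.642613410949707)
[ 265  178   42   79 3054] centre [ 0.6377 -0.1773  0.052 ] ((637.7327880859375, -177.31954956054688), (36.43223571777344, 69.9808578491211), 75.08073425292969)
```

>>> {"name": "carry_out", "arguments": {"increments": [[0,[-2,0.5,20],0],[0,[0,0,20],0],[0,[0,0,20],0],[0,[0,0,20],0],[0,[0,0,19],0],[0,[0,0,12],0],[0,[0,0,6],0],[0,[0,0,0],0]]}}

```text
time: 20.0
tool_pos: [0.6367, -0.1798, 0.0321]
ee_rot: [3.141, -0.001, 2.88]
wrist_force: [0.1, 0.0, 0.7]
width: 0.0941
finger_force: 0.0
```

>>> {"name": "carry_out", "arguments": {"increments": [[255,[0,0,0],0],[255,[0,0,0],0],[255,[0,0,0],0],[255,[0,0,0],0],[255,[0,0,0],0],[255,[0,0,0],0]]}}

```text
time: 20.6
tool_pos: [0.6375, -0.1797, 0.0329]
ee_rot: [3.14, 0.001, 2.88]
wrist_force: [1.8, 3.7, 1.8]
width: 0.0553
finger_force: 30.0
```

>>> {"name": "carry_out", "arguments": {"increments": [[255,[0,0,-10],0],[255,[0,0,-20],0],[255,[0,0,-25],0],[255,[0,0,-25],0],[255,[0,0,0],0],[255,[0,0,0],0]]}}

```text
time: 21.2
tool_pos: [0.6365, -0.1807, 0.1117]
ee_rot: [-3.141, -0.001, 2.879]
wrist_force: [-0.7, 0.0, -6.1]
width: 0.0557
finger_force: 30.0
```

```bash
python3 - <<'E'
from h import *
plan(.555,.155,.114,-1.8)
E
```

```text
t 21.2 pos [ 0.6365 -0.1807  0.1117] yaw 164.97 | twist -13.23 then shift [ 92.1 332.9  -2.3] F [-0.7427  0.0336 -6.0731] w 0.05571493570267841
```

>>> {"name": "carry_out", "arguments": {"increments": [[255,[0,0,0],-6.6],[255,[0,0,0],-6.6],[255,[11.5,41.5,0],0],[255,[11.5,41.5,0],0],[255,[11.5,41.5,0],0],[255,[11.5,41.5,0],0],[255,[11.5,41.5,0],0],[255,[11.5,41.5,0],0]]}}

```text
time: 22.0
tool_pos: [0.5734, 0.0719, 0.1093]
ee_rot: [-3.141, -0.005, 3.11]
wrist_force: [0.8, 1.4, -5.4]
width: 0.0555
finger_force: 30.0
```

>>> {"name": "carry_out", "arguments": {"increments": [[255,[11.5,41.5,0],0],[255,[11.5,41.5,0],0],[255,[0,0,0],0],[255,[0,0,0],0],[255,[0,0,0],0],[255,[0,0,0],0]]}}

```text
time: 22.6
tool_pos: [0.5554, 0.1529, 0.1115]
ee_rot: [-3.141, -0.002, 3.108]
wrist_force: [0.4, 0.5, -5.1]
width: 0.0559
finger_force: 30.0
```

>>> {"name": "carry_out", "arguments": {"increments": [[255,[0,0,0],0],[255,[0,0,0],0]]}}

```text
time: 22.8
tool_pos: [0.5558, 0.1534, 0.1124]
ee_rot: [3.142, -0.0, 3.108]
wrist_force: [-0.2, 0.5, -6.6]
width: 0.0557
finger_force: 30.0
```

```bash
python3 - <<'E'
from h import *
plan(.5545,.155,.044,-1.8)
cv2.imwrite("pics/w7.png",robot.snapshot("wrist"))
E
```

```text
t 22.8 pos [0.5558 0.1534 0.1124] yaw 178.1 | twist -0.1 then shift [ 1.4  1.6 68.4] F [-0.2197  0.4646 -6.5807] w 0.05565819200416597
```

View pics/w7.png

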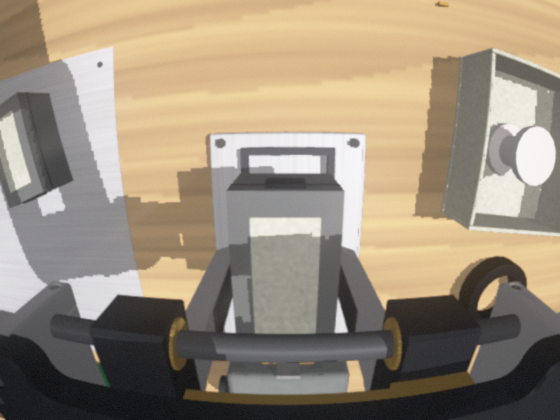

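The wrist view shows the case held level, its front edge (230–341, 185) centred at u≈285.5. The rim's near corners (241,150) and (335,150) are centred at u≈288, which matches the planned +1.6 mm correction. The reel is lying in the box at (525,155).

>>> {"name": "carry_out", "arguments": {"increments": [[255,[1.4,1.7,5],0],[255,[0,0,12],0],[255,[0,0,15],0],[255,[0,0,12],0],[255,[0,0,5],0],[255,[0,0,0],0],[255,[0,0,0],0],[255,[0,0,0],0]]}}

```text
time: 23.65
tool_pos: [0.5549, 0.1562, 0.0644]
ee_rot: [3.141, 0.002, 3.11]
wrist_force: [0.1, 0.1, -5.0]
width: 0.0559
finger_force: 30.0
```

```bash
python3 - <<'E'
from h import *
plan(.5545,.155,.044,-1.8)
E
```

```text
t 23.65 pos [0.5549 0.1562 0.0644] yaw 178.18 | twist -0.02 then shift [ 0.4 -1.2 20.4] F [ 0.0712  0.1382 -4.9625] w 0.05585412108579953
```

>>> {"name": "carry_out", "arguments": {"increments": [[255,[0.4,-0.8,5],0],[255,[0,0,4],0],[255,[0,0,3],0],[255,[0,0,3],0],[255,[0,0,2],0],[255,[0,0,0],0],[255,[0,0,0],0]]}}

```text
time: 24.35
tool_pos: [0.5538, 0.1552, 0.0465]
ee_rot: [3.141, -0.0, 3.11]
wrist_force: [0.8, 0.4, -5.8]
width: 0.0557
finger_force: 30.0
```

>>> {"name": "carry_out", "arguments": {"increments": [[255,[0,0,2],0],[255,[0,0,1],0],[255,[0,0,0],0]]}}

```text
time: 24.65
tool_pos: [0.5544, 0.1554, 0.045]
ee_rot: [3.141, 0.002, 3.11]
wrist_force: [-1.8, 0.4, 2.1]
width: 0.0559
finger_force: 30.0
```

It made contact at nest-floor height: TCP 0.045, where resting on the rim would give about 0.053. So the case is in the pocket, and I'll release it and retreat.

>>> {"name": "carry_out", "arguments": {"increments": [[0,[0,0,0],0],[0,[0,0,0],0],[0,[0,0,0],0],[0,[0,0,0],0],[0,[0,0,0],0],[0,[0,0,-15],0],[0,[0,0,-30],0],[0,[0,0,-40],0]]}}

```text
time: 25.45
tool_pos: [0.5525, 0.1549, 0.1282]
ee_rot: [-3.141, -0.004, 3.11]
wrist_force: [-0.2, 0.1, 0.2]
width: 0.094
finger_force: 0.0
```

>>> {"name": "carry_out", "arguments": {"increments": [[0,[0,0,-40],0],[0,[30,0,0],0],[0,[40,0,0],0],[0,[40,0,0],0],[0,[0,0,0],0],[0,[0,0,0],0],[0,[0,0,0],0]]}}

```text
time: 26.15
tool_pos: [0.4451, 0.1588, 0.1696]
ee_rot: [3.141, 0.002, 3.11]
wrist_force: [0.5, 0.1, -0.8]
width: 0.094
finger_force: 0.0
```

```bash
python3 - <<'E'
from h import *
plan(.5545,.155,.044,-1.8)
a=robot.snapshot("wrist"); b=robot.snapshot("scene")
cv2.imwrite("pics/f.png",np.hstack([cv2.resize(a,(400,300)),cv2.resize(b[100:280,250:490],(400,300))]))
E
```

```text
t 26.15 pos [0.4451 0.1588 0.1696] yaw 178.18 | twist -0.02 then shift [-109.5   -0.3  125.6] F [ 0.496   0.0941 -0.8144] w 0.09404450412383843
```

View pics/f.png

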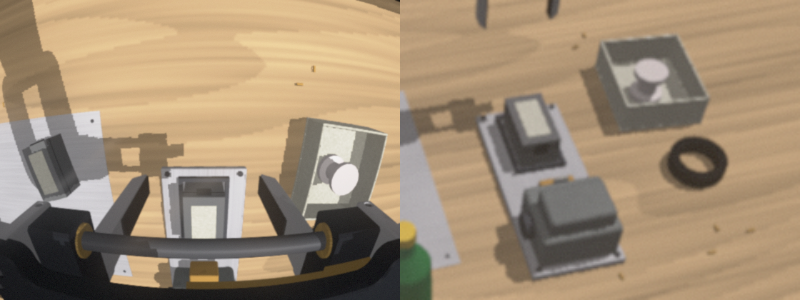

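The scene half shows the case level inside the rim at about (530,125), and the reel standing in the box at (650,80). The gripper is clear and the bystanders haven't moved, so I'm handing in.

```bash
python3 -c "
from bench import robot
print(robot.close_job())"
```

```text
the job is handed in; nothing more can be done
None
```

I handed the job in: the heaviest case (about 5.4 N) sits flat in the nest and released, the reel is in the scrap box, and the other case I lifted (about 3.5 N) is back where it stood to within a few millimetres; I left the third case unlifted, since 5.4 N matches only the complete set.

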